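Load the dead-weight pressure stations

TASK

Load the weights onto the two piston stations for the next calibration. All three steel weights go over the spindle of the blue station, the largest at the bottom, then the middle one, the smallest on top; both brass weights go over the spindle of the red station, the larger below the smaller. Lower each weight flat onto what is beneath it rather than dropping it, and leave the two gauges lying on the bench where they are.

Things in the scene. Friction and masses are not known exactly. Their poses are not given: they have to be found in the camera images.
- steel_large: loose ring-shaped weight, the largest of the three steel ones: plain silver-grey steel ring lying flat on the bench, 60 mm outside diameter, 20 mm thick, with a 26 mm bore right through; about 0.34 kg. Origin: centre of its underside, z up along the bore
- steel_medium: loose ring-shaped weight, the middle-sized of the three steel ones: plain silver-grey steel ring lying flat on the bench, 50 mm outside diameter, 20 mm thick, with a 26 mm bore right through; about 0.22 kg. Origin: centre of its underside, z up along the bore
- steel_small: loose ring-shaped weight, the smallest of the three steel ones: plain silver-grey steel ring lying flat on the bench, 40 mm outside diameter, 20 mm thick, with a 26 mm bore right through; about 0.12 kg. Origin: centre of its underside, z up along the bore
- brass_large: loose ring-shaped weight, the larger of the two brass ones: plain golden-yellow brass ring lying flat on the bench, 60 mm outside diameter, 20 mm thick, with a 26 mm bore right through; about 0.36 kg. Origin: centre of its underside, z up along the bore
- brass_small: loose ring-shaped weight, the smaller of the two brass ones: plain golden-yellow brass ring lying flat on the bench, 44 mm outside diameter, 20 mm thick, with a 26 mm bore right through; about 0.17 kg. Origin: centre of its underside, z up along the bore
- carrier_blue: fixed piston station in blue enamel: square base 100 x 100 x 30 mm high, a round blue pan 76 mm across on it, flat top 70 mm above the bench; from the pan's centre rises a 12 mm thick steel spindle, 52 mm above the pan (tip 122 mm above the bench, tapered), which the weights' bores pass loosely. A short pipe stub on the +x side. Origin: centre of the base's underside, on the spindle's axis; z up
- carrier_red: fixed piston station in red enamel: square base 100 x 100 x 30 mm high, a round red pan 76 mm across on it, flat top 70 mm above the bench; from the pan's centre rises a 12 mm thick steel spindle, 52 mm above the pan (tip 122 mm above the bench, tapered), which the weights' bores pass loosely. A short pipe stub on the +x side. Origin: centre of the base's underside, on the spindle's axis; z up
- gauge_black: loose pressure gauge lying on its back, to be left where it is: black round case 60 mm across and 34 mm high with a white dial on top; a brass stem sticks out along its -x to 58 mm from the centre, at mid height. Origin: centre of its underside
- gauge_green: loose pressure gauge lying on its back, to be left where it is: green round case 60 mm across and 34 mm high with a white dial on top; a brass stem sticks out along its -x to 58 mm from the centre, at mid height. Origin: centre of its underside
Mind the look-alikes: they are no part of the job. Of the things shaped like the carrier_blue, the blue one is meant.

How it is judged:
At the end, for the whole second after the job is handed in: Blue pan: steel large, medium, small from the bottom up; red pan: brass large, then small. Each flat, at rest, within 10 mm of its spindle axis and 5 mm of its height (undersides 70, 90, 110 mm above the bench); both gauges within 30 mm of their start (horizontal distance between each of steel_large, steel_medium, steel_small and carrier_blue below 0.01 m and z of steel_large in the frame of carrier_blue between 0.065 and 0.075 m and angle between each of steel_large, steel_medium, steel_small, brass_large, brass_small's own z axis and vertical below 0.1 rad and linear speed of each of steel_large, steel_medium, steel_small, brass_large, brass_small below 0.02 m/s and z of steel_medium in the frame of carrier_blue between 0.085 and 0.095 m and z of steel_small in the frame of carrier_blue between 0.105 and 0.115 m and horizontal distance between each of brass_large, brass_small and carrier_red below 0.01 m and z of brass_large in the frame of carrier_red between 0.065 and 0.075 m and z of brass_small in the frame of carrier_red between 0.085 and 0.095 m and distance of each of gauge_black, gauge_green from where it was at the start of the episode below 0.03 m); the robot touches nothing.
It fails at once if a gauge lying on the bench is pushed away (more than 30 mm) (distance of any of gauge_black, gauge_green from where it was at the start of the episode above 0.03 m).
It fails at once if a weight is dropped (falls free of the fingers faster than 0.6 m/s, about 2 cm of fall) ((linear speed of steel_large above 0.6 m/s and contact force between the fingers and steel_large below 0.1 N) or (linear speed of steel_medium above 0.6 m/s and contact force between the fingers and steel_medium below 0.1 N) or (linear speed of steel_small above 0.6 m/s and contact force between the fingers and steel_small below 0.1 N) or (linear speed of brass_large above 0.6 m/s and contact force between the fingers and brass_large below 0.1 N) or (linear speed of brass_small above 0.6 m/s and contact force between the fingers and brass_small below 0.1 N)).
It also fails if it takes over 128 s, if anything falls off the work surface, if the arm or the gripper's body presses on something with over 40 N, if the wrist force passes 120 N, or if a joint passes its speed limit or range.

ROBOT

A 7-joint arm with a two-finger parallel gripper is mounted at the origin on the work surface. World frame = base frame: x ahead of the robot, y to its left, z up, the work surface at z = 0. Lengths are in m, angles in rad, forces in N, time in s.
With the tool pointing down it reaches from about 0.425 to 0.875 m from the base axis. Payload 4.7 kg.
Tool frame: the origin (TCP) lies on the centre line of the jaws, within the pads' length; the fingertips stand ahead of it and the grasp point (between the pads) lies 2 mm behind it (nose_length is the z of the fingertips in the tool frame, in m); z points along the fingers, y is the line along which they close (so a half turn about z gives the same grasp; the last joint's range is limited). The gripper opens to 87 mm and grips with 3 to 60 N. Pads are 19 mm wide; open, the fingers measure 117 mm over their backs; the gripper's body (75 mm by 190 mm) begins 51 mm behind the grasp point.
Start: joints at [-1.092, 0.321, -0.07, 1.45, 0.023, 1.371, -0.057], TCP at [0.291, 0.581, 0.24] pointing down, gripper open.
Joint ranges: [-2.86, 2.86], [-0.3, 2.09], [-1.38, 1.24], [0.06, 2.45], [-1.56, 4.7], [0.09, 2.05], [-2.69, 2.69]. Speed limits (rad/s): [2.57, 2.57, 3.14, 3.14, 3.14, 3.14, 3.14].

INTERFACE

Orientations are given as a rotation vector (axis times angle).
In Python, from bench import * gives the robot as it stands.
- The arm moves only by the tool send_rows, never from a script. Its arguments are lists of equal length, an entry for each row: "xyz": the shift along the tool's x, y, z in mm, a list of three; "dr": the turn, a rotation vector about the tool's x, y, z in rad, a list of three. A call has exactly 10 rows; each row is the pose to reach, as a shift and turn from the pose commanded when the call began, along the tool's axes at that moment; what a row does not reach only later rows make up. A row lasts 1/12 s, in which the tool goes at most 41.7 mm and 7.16 degrees, less where a joint would pass 70% of its speed; a pose out of reach is approached as far as the arm can. A call with a gripper value outside its range is refused whole. "jaw" is the finger opening in mm, from 0 to 87, set as the call begins (left out, the last holds). The fingers move at their own pace and stop on an object; "grip_force" is the grip in N (left out, the last holds). Time passes only in rows, so rows that repeat a pose let the fingers close, or fill a call up. It gives the time, the measured TCP pose, the force, the opening and the grip force at its end, in the units of the state.
- get_state(): the state, without advancing time (a new reading comes with each control period).
- get_image(name): name is "side" or "top" or "wrist"; returns the picture (400x640x3 uint8, red, green, blue); there is no depth.
- calibration(name): a dict with "vfov" (degrees; the focal length in pixels is half the picture's height over the tangent of half this angle, whatever the lens; pixels are square), "cx", "cy" (the principal point, pixels), "k1" (the pictures are not rectified: a ray, as slopes to the right and down, at radius r is drawn at 1 + k1 r^2 times it, then the intrinsics apply), "rvec" (rotation vector, rad) and "tvec" (3), from world to camera coordinates, as OpenCV has them; the wrist camera has in their place "hand_eye" (4x4, takes a point from camera to tool coordinates, whose origin is the TCP and whose axes are the flange's). Camera axes: x right, y down, z forward; pixel columns grow to the right and rows downward; lengths in m; the calibration is good to about 2 mm. A picture is of the moment at which its call begins: read the wrist's pose just before it. calibration takes no time and is no camera call.
- close_job(): hands the job in; it is judged then, once.
The state is a dict: "time": time; "joint_positions": joint angles; "qd": joint speeds; "joint_torque": joint torques, N m; "position": TCP position; "tool_rot": TCP orientation; "ft_force": force on the tool from outside, world axes, zero at the start; "torque": the same for the moment, N m; "grip_width": opening from 0.0 (shut) to 1.0 (fully open); "grip_force": force on a finger pad.
Only numpy, scipy, OpenCV 4.12 (cv2) and the standard library are available. Lean on these libraries where they do the work, as an engineer would, in place of code of your own. Each camera call takes 0.05 s, during which the arm holds its last target. There are 200 camera calls.

## Working session

There is one attempt and no reset: what is moved stays moved. The work goes in short steps, Python scripts to look and compute and a tool call to move; the robot and the scene stay as the last step left them, time stands still between calls to the robot, and variables do not carry over. Pictures are saved under pics/ and viewed, at most 14 in all, crops included, and the job is handed in when it is done.

Besides the shell and the picture viewer there is one more tool, called after "Call:" as name(argument=value, ...) on one line, values as JSON. send_rows: Moves the arm, as the interface text tells. Its arguments: {"type":"object","properties":{"xyz":{"type":"array"},"dr":{"type":"array"},"jaw":{"type":"number"},"grip_force":{"type":"number"}},"required":["xyz","dr"]}

```bash
ls; mkdir -p pics
python3 - <<'E'
from bench import *
import cv2
s=get_state(); print({k:np.round(v,3).tolist() for k,v in s.items()} if 'np' in globals() else s)
for n in ("top","side","wrist"):
    im=get_image(n); cv2.imwrite(f"pics/{n}0.png",im[:,:,::-1]); print(n,calibration(n))
E
```

```text
pics
{'time': 0.0, 'joint_positions': array([-1.09190362,  0.32181569, -0.07009211,  1.45169382,  0.02262609,
        1.37080092, -0.05694123]), 'qd': array([-7.78594023e-05,  5.68174184e-04, -1.32265239e-03, -1.35689922e-03,
       -1.99745164e-04,  8.75897151e-04,  9.57308908e-06]), 'joint_torque': array([-7.46390360e-04, -4.91277838e+01, -4.04345104e-01, -3.12532496e+01,
       -6.39301445e-02,  4.36713675e-02,  1.77364564e-04]), 'position': array([0.29116357, 0.58054521, 0.23845686]), 'tool_rot': array([-7.23462625e-01, -3.05682219e+00,  2.98932142e-03]), 'ft_force': array([ 0.19199761,  0.29821584, -1.13257355]), 'torque': array([-0.02226753, -0.03808432,  0.04904723]), 'grip_force': 0.0, 'grip_width': 1.0020133070952397}
top {'vfov': 47.461482843329094, 'cx': 312.3336381571614, 'cy': 189.7790807484006, 'k1': -0.09594408534178278, 'rvec': array([ 2.14236647, -2.19229044,  0.06272035]), 'tvec': array([0.03821007, 0.46028673, 1.04367426])}
side {'vfov': 52.98138832316926, 'cx': 322.00709992642555, 'cy': 199.5381307169792, 'k1': -0.03541563664010926, 'rvec': array([ 0.15438868, -2.66110322,  1.57754033]), 'tvec': array([0.43979623, 0.04746642, 1.10437567])}
wrist {'vfov': 60.58410874974999, 'cx': 315.3517460237042, 'cy': 201.8299314328611, 'k1': -0.04426048018091172, 'hand_eye': array([[-1.31393358e-04, -9.62436737e-01, -2.71506004e-01,
         7.56343872e-02],
       [ 9.99998678e-01,  3.13585641e-04, -1.59554308e-03,
        -5.48220028e-04],
       [ 1.62074966e-03, -2.71505854e-01,  9.62435423e-01,
        -1.45583838e-01],
       [ 0.00000000e+00,  0.00000000e+00,  0.00000000e+00,
         1.00000000e+00]])}
```

View pics/top0.png

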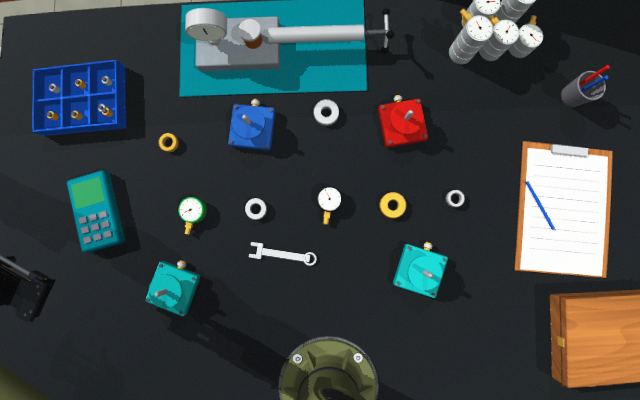

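View pics/side0.png

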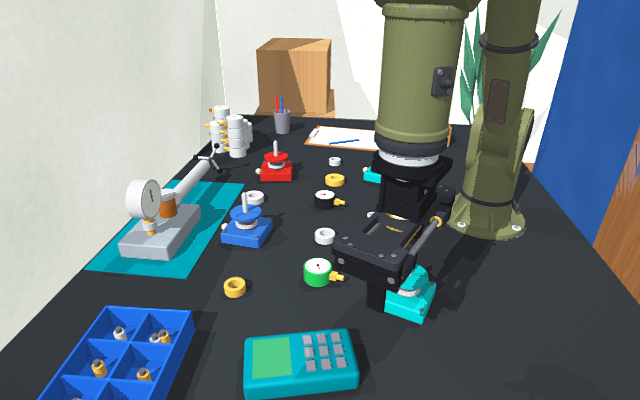

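The top view shows the steel rings at (326,112), (256,209) and (455,198). The brass rings are at (393,205) and (168,142).

There are four piston stations:
- **Blue:** (251,125)
- **Red:** (404,120)
- **Turquoise:** (173,288) and (420,270)

The enamel-blue and red ones fit the description, and the turquoise ones are look-alikes. Next I'll measure from both views and check in a crop.

```bash
cat > h.py <<'E'
from bench import *
import numpy as np, cv2
from scipy.spatial.transform import Rotation as R
def K(c): 
    f=200/np.tan(np.radians(c["vfov"])/2); return np.array([[f,0,c["cx"]],[0,f,c["cy"]],[0,0,1]])
def pose(n,c,st=None):
    "camera->world R, origin"
    if n=="wrist":
        st=st or get_state(); T=np.array(c["hand_eye"]); Rt=R.from_rotvec(st["tool_rot"]).as_matrix()
        return Rt@T[:3,:3], Rt@T[:3,3]+st["position"]
    Rc=R.from_rotvec(c["rvec"]).as_matrix(); return Rc.T, -Rc.T@c["tvec"]
def ray(n,px,st=None):
    c=calibration(n); k=K(c)
    # k1 multiplies the undistorted slope: OpenCV model
    p=cv2.undistortPoints(np.array(px,float).reshape(-1,1,2),k,np.array([c["k1"],0,0,0.])).reshape(-1,2)
    Rw,o=pose(n,c,st); d=np.c_[p,np.ones(len(p))]@Rw.T
    return o,d/np.linalg.norm(d,axis=1,keepdims=True)
def plane(n,px,z,st=None):
    o,d=ray(n,px,st); return o+d*((z-o[2])/d[:,2])[:,None]
def tri(rays):
    A=np.zeros((3,3));b=np.zeros(3)
    for o,d in rays: P=np.eye(3)-np.outer(d,d);A+=P;b+=P@o
    x=np.linalg.solve(A,b); return x,[np.linalg.norm(np.cross(x-o,d)) for o,d in rays]
def proj(n,X,st=None):
    c=calibration(n);Rw,o=pose(n,c,st);X=np.atleast_2d(X)
    return cv2.projectPoints(X.astype(float),cv2.Rodrigues(Rw.T)[0],-Rw.T@o,K(c),np.array([c["k1"],0,0,0.]))[0].reshape(-1,2)
def masks(im):
    h=cv2.cvtColor(im,cv2.COLOR_RGB2HSV);H,S,V=[h[:,:,i].astype(int) for i in range(3)]
    return dict(steel=(S<60)&(V>95),brass=(H>15)&(H<35)&(S>90)&(V>80),blue=(H>100)&(H<125)&(S>110)&(V>60),red=((H<8)|(H>172))&(S>120)&(V>60))
def comp(m,seed,rad=12):
    n,l,s,c=cv2.connectedComponentsWithStats(m.astype(np.uint8))
    d=[np.hypot(*(c[i]-seed)) if s[i,4]>25 else 1e9 for i in range(1,n)]
    i=1+int(np.argmin(d)); 
    k,_=cv2.findContours((l==i).astype(np.uint8),cv2.RETR_EXTERNAL,cv2.CHAIN_APPROX_NONE)
    k=max(k,key=len); return k, cv2.minEnclosingCircle(k), cv2.fitEllipse(cv2.convexHull(k))
E
python3 - <<'E'
from h import *
t=cv2.imread("pics/top0.png")[:,:,::-1];s=cv2.imread("pics/side0.png")[:,:,::-1]
mt,ms=masks(t),masks(s)
for nm,col,a in [("A","steel",(326,112)),("B","steel",(256,209)),("C","steel",(455,198)),("D","brass",(393,205)),("E","brass",(168,142))]:
    k,c,e=comp(mt[col],a); p=plane("top",[e[0]],.01)[0]
    hull=plane("top",cv2.convexHull(k).reshape(-1,2),.02); dia=np.linalg.norm(hull-hull.mean(0),axis=1)
    sd=proj("side",p)[0]; k2,c2,e2=comp(ms[col],sd)
    o,d=ray("top",[e[0]]);o2,d2=ray("side",[e2[0]]);x,r=tri([(o,d[0]),(o2,d2[0])])
    print(nm,np.round(e[0],1),"plane",np.round(p,3),"dia~",round(2*dia.mean(),4),"side",np.round(sd),np.round(e2[0]),"tri",np.round(x,3),np.round(r,4))
a=cv2.resize(t[85:165,215:305],None,fx=4,fy=4,interpolation=2);b=cv2.resize(t[85:165,360:450],None,fx=4,fy=4,interpolation=2)
c=cv2.resize(s[180:260,205:295],None,fx=4,fy=4,interpolation=2);d=cv2.resize(s[125:205,230:320],None,fx=4,fy=4,interpolation=2)
cv2.imwrite("pics/cr.png",np.vstack([np.hstack([a,b]),np.hstack([c,d])])[:,:,::-1][:640])
im=cv2.imread("pics/cr.png");cv2.imwrite("pics/cr.png",cv2.resize(im,(660,587)))
E
```

```text
A [325.8 111.5] plane [ 0.649 -0.009  0.01 ] dia~ 0.0603 side [252. 197.] [250. 200.] tri [ 0.653 -0.008  0.   ] [0.0007 0.0007]
B [255.2 208.3] plane [0.421 0.164 0.01 ] dia~ 0.0498 side [323. 236.] [324. 236.] tri [0.42  0.163 0.011] [0.0009 0.0009]
C [454.9 197.8] plane [ 0.435 -0.308  0.01 ] dia~ 0.0414 side [334. 161.] [334. 161.] tri [ 0.434 -0.308  0.01 ] [0.0008 0.0008]
D [392.5 204.7] plane [ 0.422 -0.16   0.01 ] dia~ 0.0617 side [334. 179.] [334. 180.] tri [ 0.422 -0.16   0.009] [0.0006 0.0006]
E [167.8 141.9] plane [0.587 0.376 0.01 ] dia~ 0.0471 side [233. 287.] [234. 287.] tri [0.585 0.375 0.011] [0.0016 0.0016]
```

View pics/cr.png

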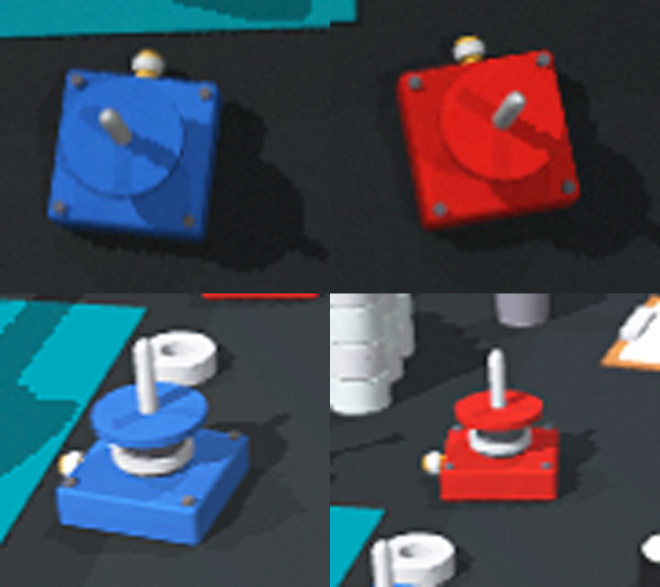

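The crop confirms the blue station (left) and the red one (right). Blue's spindle tip is at about (243.5,116) in the top view and (244,193.5) in the side view. Red's is at about (411,111.5) and (275.3,141).

Run:
```python
from h import *
for n,a,b in [("blue",(243.4,116),(244,193.5)),("red",(411,111.5),(275.3,141.2))]:
    o,d=ray("top",[a]);o2,d2=ray("side",[b]);x,r=tri([(o,d[0]),(o2,d2[0])]);print(n,x.round(4),np.round(r,4),plane("top",[a],.122).round(4))
s=get_state();print(R.from_rotvec(s["tool_rot"]).as_matrix().round(3))
print(plane("top",[(190,209),(188,230),(330,198),(326,220)],.02).round(3))
from bench import *
print([k for k in globals() if k in("nose_length",)], globals().get("nose_length"))
```

```text
blue [0.6142 0.1704 0.1194] [0.0022 0.0022] [[0.6158 0.1704 0.122 ]]
red [ 0.6153 -0.1913  0.117 ] [0.0018 0.0018] [[ 0.6159 -0.1902  0.122 ]]
[[-0.894  0.448 -0.001]
 [ 0.448  0.894 -0.001]
 [-0.    -0.001 -1.   ]]
[[ 0.422  0.317  0.02 ]
 [ 0.373  0.322  0.02 ]
 [ 0.441 -0.013  0.02 ]
 [ 0.39  -0.003  0.02 ]]
['nose_length'] 0.017
```

Call:
send_rows(xyz=[[-36, -17, 0], [-72, -34, 0], [-108, -51, 0], [-144, -68, 0], [-180, -85, 0], [-216, -102, 0], [-252, -119, 0], [-288, -136, 0], [-324, -153, -6], [-360, -170, -12]], dr=[[0, 0, -0.05], [0, 0, -0.1], [0, 0, -0.15], [0, 0, -0.2], [0, 0, -0.25], [0, 0, -0.3], [0, 0, -0.35], [0, 0, -0.4], [0, 0, -0.45], [0, 0, -0.464]], jaw=87, grip_force=30)

```text
time: 0.98
position: [0.5375, 0.2658, 0.2511]
tool_rot: [0.002, -3.141, 0.001]
ft_force: [0.3, -0.3, 0.7]
grip_width: 1.002
grip_force: 0.0
```

Call:
send_rows(xyz=[[-20, -25, 0], [-40, -50, 0], [-60, -75, 0], [-77, -96, 0], [-77, -96, 0], [-77, -96, 0], [-77, -96, 0], [-77, -96, 0], [-77, -96, 0], [-77, -96, 0]], dr=[[0, 0, 0], [0, 0, 0], [0, 0, 0], [0, 0, 0], [0, 0, 0], [0, 0, 0], [0, 0, 0], [0, 0, 0], [0, 0, 0], [0, 0, 0]])

```text
time: 1.82
position: [0.6133, 0.1731, 0.2517]
tool_rot: [0.002, -3.142, -0.001]
ft_force: [-0.5, -0.6, -1.6]
grip_width: 0.998
grip_force: 0.0
```

Run:
```python
from h import *
s=get_state();im=get_image("wrist");cv2.imwrite("pics/w1.png",im[:,:,::-1]);np.save("w1.npy",np.r_[s["position"],s["tool_rot"]])
print(s["position"],s["tool_rot"])
print(proj("wrist",[(.615,.17,.122),(.615,.17,.07)],s))
```

```text
[0.61330791 0.17310934 0.25168347] [ 2.34394078e-03 -3.14159037e+00 -8.64742293e-04]
[[311.90897921 201.81935412]
 [312.4735456  187.47465442]]
```

View pics/w1.png

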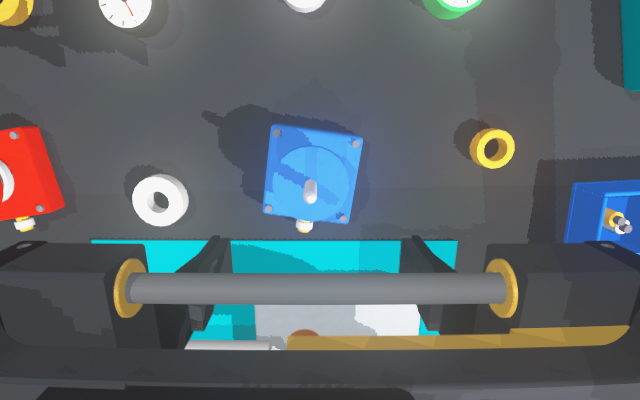

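The wrist view shows the blue station with its spindle at about (311,190), tip at the lower end near (311,200). The large steel ring is at (160,200) and the small brass ring at (492,149). I'll measure these.

```bash
cat >> h.py <<'E'
def spindle(im,box):
    "grey blob in a coloured station: end points of its long axis"
    x0,y0,x1,y1=box; h=cv2.cvtColor(im,cv2.COLOR_RGB2HSV)[y0:y1,x0:x1]
    m=((h[:,:,1]<90)&(h[:,:,2]>80)).astype(np.uint8); n,l,s,c=cv2.connectedComponentsWithStats(m)
    return [(s[i].tolist(),(c[i]+(x0,y0)).round(1).tolist(),(s[i][:2]+np.array((x0,y0))).tolist()) for i in range(1,n) if s[i,4]>40]
def ringpos(n,im,col,seed,st,z=.02):
    "top face: enclosing the outer contour; centre by silhouette at mid height"
    k,c,e=comp(masks(im)[col],seed); h=cv2.convexHull(k).reshape(-1,2)
    p=plane(n,[e[0]],.01,st)[0]; q=plane(n,h,.012,st); q=np.linalg.norm(q-q.mean(0),axis=1)
    return np.round(e[0],1),p.round(4),round(2*q.mean(),4)
E
python3 - <<'E'
from h import *
im=cv2.imread("pics/w1.png")[:,:,::-1];v=np.load("w1.npy");s=dict(position=v[:3],tool_rot=v[3:])
for r in spindle(im,(275,150,350,215)):print(r)
print(ringpos("wrist",im,"steel",(160,200),s),ringpos("wrist",im,"brass",(492,149),s))
print(plane("wrist",[(311,199)],.122,s))
E
```

```text
([28, 29, 14, 25, 288], [309.8, 191.4], [303, 179])
(array([268. , 208.1]), array([0.6544, 0.1169, 0.01  ]), np.float64(0.0073)) (array([491.8, 147.7]), array([0.5821, 0.3737, 0.01  ]), np.float64(0.0493))
[[0.6125607  0.16924585 0.122     ]]
```

```bash
sed -i 's/(S<60)&(V>95)/(S<60)\&(V>165)/' h.py
python3 - <<'E'
from h import *
im=cv2.imread("pics/w1.png")[:,:,::-1];v=np.load("w1.npy");s=dict(position=v[:3],tool_rot=v[3:])
a=ringpos("wrist",im,"steel",(160,200),s);print(a)
o,d=ray("wrist",[a[0]],s);t=cv2.imread("pics/top0.png")[:,:,::-1]
for c,q in(("steel",(326,112)),("brass",(168,142))):
    k,_,e=comp(masks(t)[c],q);w=comp(masks(im)[c],(160,200) if c=="steel" else (492,149))[2]
    o,d=ray("wrist",[w[0]],s);o2,d2=ray("top",[e[0]]);print(c,*tri([(o,d[0]),(o2,d2[0])]))
E
```

```text
(array([159.8, 199.9]), array([ 0.6444, -0.0114,  0.01  ]), np.float64(0.0653))
steel [ 0.64527138 -0.00879311  0.01595422] [np.float64(0.0023877929673404713), np.float64(0.0023877929673403963)]
brass [0.58389671 0.37351083 0.01306628] [np.float64(0.0023951866656568015), np.float64(0.002395186665656616)]
```

Call:
send_rows(xyz=[[-8, -37, 0], [-16, -74, 0], [-24, -111, 10], [-30, -148, 20], [-34, -183, 40], [-34, -183, 70], [-34, -183, 100], [-34, -183, 122], [-34, -183, 122], [-34, -183, 122]], dr=[[0, 0, 0], [0, 0, 0], [0, 0, 0], [0, 0, 0], [0, 0, 0], [0, 0, 0], [0, 0, 0], [0, 0, 0], [0, 0, 0], [0, 0, 0]])

```text
time: 2.7
position: [0.647, -0.0108, 0.1288]
tool_rot: [0.0, -3.139, 0.0]
ft_force: [-0.3, 0.4, 0.1]
grip_width: 0.999
grip_force: 0.0
```

Run:
```python
from h import *
s=get_state();im=get_image("wrist");cv2.imwrite("pics/w2.png",im[:,:,::-1]);np.save("w2.npy",np.r_[s["position"],s["tool_rot"]])
print(s["position"],s["tool_rot"]); q=proj("wrist",(.647,-.01,.01),s)[0];print(q)
print(ringpos("wrist",im,"steel",q,s))
```

```text
[ 0.64698327 -0.01078656  0.12877981] [ 5.86486927e-06 -3.13917445e+00  4.63176745e-06]
[316.69515365 203.83558354]
(array([316.7, 202. ]), array([ 0.6455, -0.01  ,  0.01  ]), np.float64(0.0631))
```

View pics/w2.png

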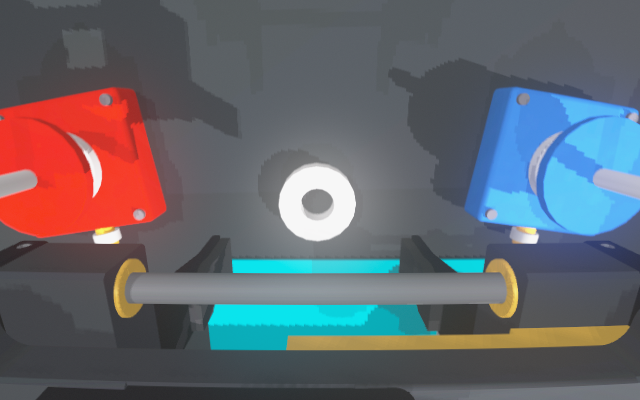

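The ring is centred at (317,202), under the jaws at (0.646,-0.010). Now descending and gripping.

Call:
send_rows(xyz=[[1, 1, 30], [1, 1, 60], [1, 1, 85], [1, 1, 100], [1, 1, 108], [1, 1, 108], [1, 1, 108], [1, 1, 108], [1, 1, 108], [1, 1, 108]], dr=[[0, 0, 0], [0, 0, 0], [0, 0, 0], [0, 0, 0], [0, 0, 0], [0, 0, 0], [0, 0, 0], [0, 0, 0], [0, 0, 0], [0, 0, 0]])

```text
time: 3.58
position: [0.6479, -0.0104, 0.0232]
tool_rot: [0.001, 3.139, 0.0]
ft_force: [-0.5, -0.5, 0.4]
grip_width: 1.0
grip_force: 0.0
```

Call:
send_rows(xyz=[[0, 0, 0], [0, 0, 0], [0, 0, 0], [0, 0, 0], [0, 0, 0], [0, 0, 0], [0, 0, 0], [0, 0, 0], [0, 0, 0], [0, 0, 0]], dr=[[0, 0, 0], [0, 0, 0], [0, 0, 0], [0, 0, 0], [0, 0, 0], [0, 0, 0], [0, 0, 0], [0, 0, 0], [0, 0, 0], [0, 0, 0]], jaw=30, grip_force=40)

```text
time: 4.42
position: [0.6468, -0.0102, 0.0215]
tool_rot: [-0.001, -3.142, -0.0]
ft_force: [0.8, 1.0, 0.1]
grip_width: 0.668
grip_force: 39.9
```

Call:
send_rows(xyz=[[0, 0, -25], [0, 0, -55], [0, 0, -85], [0, 10, -115], [6, 40, -135], [12, 72, -140], [18, 104, -140], [24, 136, -140], [30, 165, -140], [32, 180, -140]], dr=[[0, 0, 0], [0, 0, 0], [0, 0, 0], [0, 0, 0], [0, 0, 0], [0, 0, 0], [0, 0, 0], [0, 0, 0], [0, 0, 0], [0, 0, 0]])

```text
time: 5.25
position: [0.6126, 0.1752, 0.1606]
tool_rot: [0.007, -3.139, -0.004]
ft_force: [0.8, 1.3, -3.2]
grip_width: 0.666
grip_force: 39.9
```

Run:
```python
from h import *
s=get_state();im=get_image("wrist");t=get_image("top");sd=get_image("side")
print(s["position"],s["grip_width"],proj("top",[(.614,.17,.122)]),proj("side",[(.614,.17,.122)]))
a=cv2.resize(t[70:170,190:310],(480,400),interpolation=2);b=cv2.resize(sd[120:270,170:330],(427,400),interpolation=2)[:, :320]
cv2.imwrite("pics/p3.png",np.hstack([a,b])[:,:,::-1])
```

```text
[0.61258173 0.17519793 0.16057285] 0.6661112953869506 [[243.59178338 116.82118863]] [[243.12399656 192.27107565]]
```

View pics/p3.png

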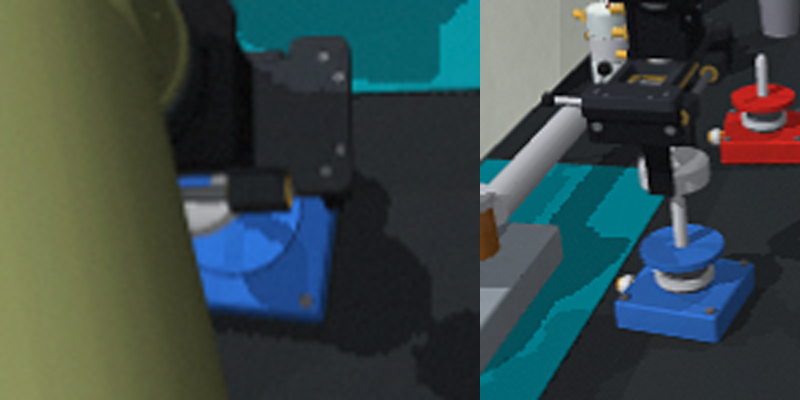

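Call:
send_rows(xyz=[[0, 0, 0], [0, 0, 0], [0, 0, 0], [0, 0, 0], [0, 0, 0], [0, 0, 0], [0, 0, 0], [0, 0, 0], [0, 0, 0], [0, 0, 0]], dr=[[0, 0, 0], [0, 0, 0], [0, 0, 0], [0, 0, 0], [0, 0, 0], [0, 0, 0], [0, 0, 0], [0, 0, 0], [0, 0, 0], [0, 0, 0]])

```text
time: 6.23
position: [0.6149, 0.1697, 0.1616]
tool_rot: [0.001, 3.142, 0.0]
ft_force: [-0.2, -0.3, -3.0]
grip_width: 0.666
grip_force: 39.9
```

Run:
```python
from h import *
s=get_state();sd=get_image("side");cv2.imwrite("pics/s3.png",sd[:,:,::-1])
P=s["position"];print(P)
h=cv2.cvtColor(sd,cv2.COLOR_RGB2HSV)
print(proj("side",[P+(-.001,0,.008),P+(-.001,.03,-.002),P+(-.001,-.03,-.002)]))
m=((h[:,:,1]<60)&(h[:,:,2]>120))[165:225,225:265]
for y in range(0,60,3):print(165+y,''.join('#' if v else '.' for v in m[y]))
```

```text
[0.614903   0.16974347 0.1616148 ]
[[241.5316734  174.04145321]
 [238.15252415 183.62078754]
 [245.41891328 172.55514909]]
165 ........................................
168 .................................##.....
171 ................................###.....
174 ................##......................
177 .................#......#####...........
180 ....###..........###.########...........
183 .....##...........######................
186 .....###................................
189 .......#..............##................
192 ........................................
195 ................####....................
198 .................####...................
201 .................####...................
204 .................####...................
207 ..................####..................
210 ..................####..................
213 ........................................
216 ........................................
219 ........................................
222 ...........##...........................
```

Call:
send_rows(xyz=[[0, 0, 10], [0, 0, 20], [0, 0, 30], [0, 0, 40], [0, 0, 50], [0, 0, 57], [0, 0, 62], [0, 0, 65], [0, 0, 66], [0, 0, 66]], dr=[[0, 0, 0], [0, 0, 0], [0, 0, 0], [0, 0, 0], [0, 0, 0], [0, 0, 0], [0, 0, 0], [0, 0, 0], [0, 0, 0], [0, 0, 0]])

```text
time: 7.12
position: [0.6151, 0.1697, 0.0956]
tool_rot: [0.001, 3.141, 0.0]
ft_force: [-0.3, -0.5, -3.6]
grip_width: 0.665
grip_force: 39.9
```

Call:
send_rows(xyz=[[0, 0, 1], [0, 0, 2], [0, 0, 3], [0, 0, 4], [0, 0, 4], [0, 0, 4], [0, 0, 4], [0, 0, 4], [0, 0, 4], [0, 0, 4]], dr=[[0, 0, 0], [0, 0, 0], [0, 0, 0], [0, 0, 0], [0, 0, 0], [0, 0, 0], [0, 0, 0], [0, 0, 0], [0, 0, 0], [0, 0, 0]])

```text
time: 7.95
position: [0.6149, 0.1697, 0.0916]
tool_rot: [0.001, 3.142, 0.0]
ft_force: [-0.1, 0.2, -3.4]
grip_width: 0.667
grip_force: 39.9
```

Call:
send_rows(xyz=[[0, 0, 0.5], [0, 0, 1], [0, 0, 1.5], [0, 0, 1.5], [0, 0, 1.5], [0, 0, 1.5], [0, 0, 1.5], [0, 0, 1.5], [0, 0, 1.5], [0, 0, 1.5]], dr=[[0, 0, 0], [0, 0, 0], [0, 0, 0], [0, 0, 0], [0, 0, 0], [0, 0, 0], [0, 0, 0], [0, 0, 0], [0, 0, 0], [0, 0, 0]])

```text
time: 8.78
position: [0.615, 0.1697, 0.0915]
tool_rot: [0.001, 3.141, 0.001]
ft_force: [-3.8, -0.8, 5.6]
grip_width: 0.668
grip_force: 39.9
```

Call:
send_rows(xyz=[[0, 0, 0], [0, 0, 0], [0, 0, 0], [0, 0, 0], [0, 0, 0], [0, 0, -15], [0, 0, -35], [0, 0, -55], [0, 0, -72], [0, 0, -72]], dr=[[0, 0, 0], [0, 0, 0], [0, 0, 0], [0, 0, 0], [0, 0, 0], [0, 0, 0], [0, 0, 0], [0, 0, 0], [0, 0, 0], [0, 0, 0]], jaw=87)

```text
time: 9.62
position: [0.6173, 0.1702, 0.1663]
tool_rot: [0.001, 3.135, 0.004]
ft_force: [1.2, 0.5, 0.9]
grip_width: 0.999
grip_force: 0.0
```

Call:
send_rows(xyz=[[30, 0, 0], [65, -2, 0], [100, -3, 0], [135, -4, 0], [170, -5, 15], [195, -6, 30], [195, -6, 35], [195, -6, 35], [195, -6, 35], [195, -6, 35]], dr=[[0, 0, 0], [0, 0, 0], [0, 0, 0], [0, 0, 0], [0, 0, 0], [0, 0, 0], [0, 0, 0], [0, 0, 0], [0, 0, 0], [0, 0, 0]])

```text
time: 10.45
position: [0.4215, 0.164, 0.1277]
tool_rot: [0.002, 3.14, 0.001]
ft_force: [-0.0, 0.2, -0.2]
grip_width: 1.002
grip_force: 0.0
```

```bash
cat >> h.py <<'E'
def look(col,X,f):
    s=get_state();im=get_image("wrist");cv2.imwrite(f"pics/{f}.png",im[:,:,::-1]);q=proj("wrist",X,s)[0]
    print(s["position"].round(4),s["tool_rot"].round(3),q.round(),*ringpos("wrist",im,col,q,s)); return im,s
E
python3 - <<'E'
from h import *
im,s=look("steel",(.4205,.1635,.01),"w4")
t=get_image("top");sd=get_image("side")
a=cv2.resize(t[70:170,190:310],(480,400),interpolation=2);b=cv2.resize(sd[150:270,190:286],(320,400),interpolation=2)
cv2.imwrite("pics/p4.png",np.hstack([a,b])[:,:,::-1])
E
```

```text
[0.4215 0.164  0.1277] [2.00e-03 3.14e+00 1.00e-03] [315. 202.] [312.1 200.9] [0.4192 0.1612 0.01  ] 0.0502
```

View pics/p4.png

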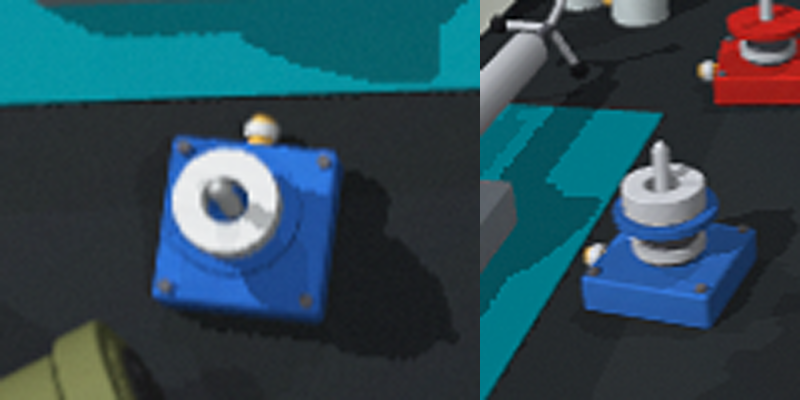

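The large steel ring lies flat on the blue pan with the spindle through its bore, at about (225,203) in the left crop. I'll check the centring with numbers while fetching the medium ring, now at wrist pixel (312,201), i.e. (0.419,0.161).

Call:
send_rows(xyz=[[2, -2, 30], [2, -2, 60], [2, -2, 85], [2, -2, 100], [2, -2, 106], [2, -2, 106], [2, -2, 106], [2, -2, 106], [2, -2, 106], [2, -2, 106]], dr=[[0, 0, 0], [0, 0, 0], [0, 0, 0], [0, 0, 0], [0, 0, 0], [0, 0, 0], [0, 0, 0], [0, 0, 0], [0, 0, 0], [0, 0, 0]])

```text
time: 11.43
position: [0.4188, 0.1623, 0.0221]
tool_rot: [0.001, 3.14, 0.002]
ft_force: [-0.7, 0.5, 0.3]
grip_width: 0.997
grip_force: 0.0
```

Call:
send_rows(xyz=[[0, 0, 0], [0, 0, 0], [0, 0, 0], [0, 0, 0], [0, 0, 0], [0, 0, 0], [0, 0, 0], [0, 0, 0], [0, 0, 0], [0, 0, 0]], dr=[[0, 0, 0], [0, 0, 0], [0, 0, 0], [0, 0, 0], [0, 0, 0], [0, 0, 0], [0, 0, 0], [0, 0, 0], [0, 0, 0], [0, 0, 0]], jaw=25)

```text
time: 12.27
position: [0.4179, 0.1618, 0.021]
tool_rot: [-0.001, -3.142, 0.0]
ft_force: [0.1, 0.0, -0.0]
grip_width: 0.567
grip_force: 40.0
```

Run:
```python
from h import *
im=get_image("top");k,c,e=comp(masks(im)["steel"],(246,120))
print("ring",e,plane("top",[e[0]],.085))
for r in spindle(im,(235,108,256,130)):print(r)
h=cv2.convexHull(k).reshape(-1,2);print(cv2.minEnclosingCircle(k))
kb=comp(masks(im)["blue"],(250,125))
```

```text
ring ((245.73968505859375, 119.7265853881836), (25.164766311645508, 26.1192626953125), 55.34731674194336) [[0.6165055  0.17166392 0.085     ]]
([0, 0, 21, 22, 407], [245.2, 118.8], [235, 108])
((245.80386352539062, 119.79833984375), 13.10619831085205)
```

Ring and spindle agree within 1.5 mm. Lifting the medium ring over to blue.

Call:
send_rows(xyz=[[0, 0, -25], [0, 0, -55], [0, 0, -85], [-10, 0, -115], [-40, 2, -135], [-75, 4, -140], [-110, 5, -140], [-145, 6, -140], [-175, 8, -140], [-197, 8, -140]], dr=[[0, 0, 0], [0, 0, 0], [0, 0, 0], [0, 0, 0], [0, 0, 0], [0, 0, 0], [0, 0, 0], [0, 0, 0], [0, 0, 0], [0, 0, 0]])

```text
time: 13.15
position: [0.6169, 0.1697, 0.1599]
tool_rot: [-0.001, -3.141, 0.001]
ft_force: [-0.1, 0.3, -2.7]
grip_width: 0.567
grip_force: 40.0
```

Call:
send_rows(xyz=[[0, 0, 0], [0, 0, 0], [0, 0, 0], [0, 0, 0], [0, 0, 5], [0, 0, 10], [0, 0, 15], [0, 0, 15], [0, 0, 15], [0, 0, 15]], dr=[[0, 0, 0], [0, 0, 0], [0, 0, 0], [0, 0, 0], [0, 0, 0], [0, 0, 0], [0, 0, 0], [0, 0, 0], [0, 0, 0], [0, 0, 0]])

```text
time: 13.98
position: [0.6149, 0.1697, 0.1461]
tool_rot: [0.001, 3.142, 0.0]
ft_force: [-0.6, -0.1, -2.5]
grip_width: 0.569
grip_force: 40.0
```

Call:
send_rows(xyz=[[0, 0, 6], [0, 0, 12], [0, 0, 18], [0, 0, 24], [0, 0, 29], [0, 0, 32], [0, 0, 33], [0, 0, 33], [0, 0, 33], [0, 0, 33]], dr=[[0, 0, 0], [0, 0, 0], [0, 0, 0], [0, 0, 0], [0, 0, 0], [0, 0, 0], [0, 0, 0], [0, 0, 0], [0, 0, 0], [0, 0, 0]])

```text
time: 14.82
position: [0.6152, 0.1698, 0.1135]
tool_rot: [0.001, 3.141, 0.0]
ft_force: [-0.7, 0.2, -2.4]
grip_width: 0.569
grip_force: 40.0
```

Call:
send_rows(xyz=[[0, 0, 0.5], [0, 0, 1], [0, 0, 1.5], [0, 0, 2], [0, 0, 2.5], [0, 0, 2.5], [0, 0, 2.5], [0, 0, 2.5], [0, 0, 2.5], [0, 0, 2.5]], dr=[[0, 0, 0], [0, 0, 0], [0, 0, 0], [0, 0, 0], [0, 0, 0], [0, 0, 0], [0, 0, 0], [0, 0, 0], [0, 0, 0], [0, 0, 0]])

```text
time: 15.65
position: [0.615, 0.1696, 0.1111]
tool_rot: [0.001, 3.141, 0.0]
ft_force: [-1.4, -1.0, 3.6]
grip_width: 0.572
grip_force: 40.0
```

Call:
send_rows(xyz=[[0, 0, 0], [0, 0, 0], [0, 0, 0], [0, 0, 0], [0, 0, 0], [0, 0, -15], [0, 0, -35], [0, 0, -55], [0, 0, -60], [0, 0, -60]], dr=[[0, 0, 0], [0, 0, 0], [0, 0, 0], [0, 0, 0], [0, 0, 0], [0, 0, 0], [0, 0, 0], [0, 0, 0], [0, 0, 0], [0, 0, 0]], jaw=87)

```text
time: 16.48
position: [0.6162, 0.17, 0.1724]
tool_rot: [0.001, 3.138, 0.002]
ft_force: [1.1, 0.4, -0.4]
grip_width: 0.998
grip_force: 0.0
```

Call:
send_rows(xyz=[[13, -35, 0], [26, -70, 0], [39, -105, 0], [53, -140, 0], [66, -175, 0], [79, -210, 0], [92, -245, 0], [106, -280, 0], [119, -315, 0], [132, -350, 0]], dr=[[0, 0, 0], [0, 0, 0], [0, 0, 0], [0, 0, 0], [0, 0, 0], [0, 0, 0], [0, 0, 0], [0, 0, 0], [0, 0, 0], [0, 0, 0]])

```text
time: 17.32
position: [0.4809, -0.1815, 0.1692]
tool_rot: [-0.001, -3.14, -0.001]
ft_force: [0.8, 0.0, -0.7]
grip_width: 1.002
grip_force: 0.0
```

Call:
send_rows(xyz=[[13, -35, 0], [26, -70, 0], [39, -105, 0], [49, -128, 15], [49, -128, 30], [49, -128, 40], [49, -128, 40], [49, -128, 40], [49, -128, 40], [49, -128, 40]], dr=[[0, 0, 0], [0, 0, 0], [0, 0, 0], [0, 0, 0], [0, 0, 0], [0, 0, 0], [0, 0, 0], [0, 0, 0], [0, 0, 0], [0, 0, 0]])

```text
time: 18.15
position: [0.4346, -0.3075, 0.1312]
tool_rot: [-0.002, 3.14, -0.0]
ft_force: [-0.3, -0.2, 1.0]
grip_width: 0.999
grip_force: 0.0
```

Run:
```python
from h import *
im,s=look("steel",(.4345,-.308,.01),"w5")
t=get_image("top");sd=get_image("side")
k,c,e=comp(masks(t)["steel"],(246,120));print(e,plane("top",[e[0]],.1))
a=cv2.resize(t[70:170,190:310],(480,400),interpolation=2);b=cv2.resize(sd[150:270,190:286],(320,400),interpolation=2)
cv2.imwrite("pics/p5.png",np.hstack([a,b])[:,:,::-1])
```

```text
[ 0.4346 -0.3075  0.1312] [-2.00e-03  3.14e+00 -0.00e+00] [315. 202.] [314.4 200.9] [ 0.4333 -0.3086  0.01  ] 0.0384
((245.8643798828125, 119.55475616455078), (26.137081146240234, 28.32124137878418), 154.0545196533203) [[0.61321042 0.16883058 0.1       ]]
```

View pics/p5.png

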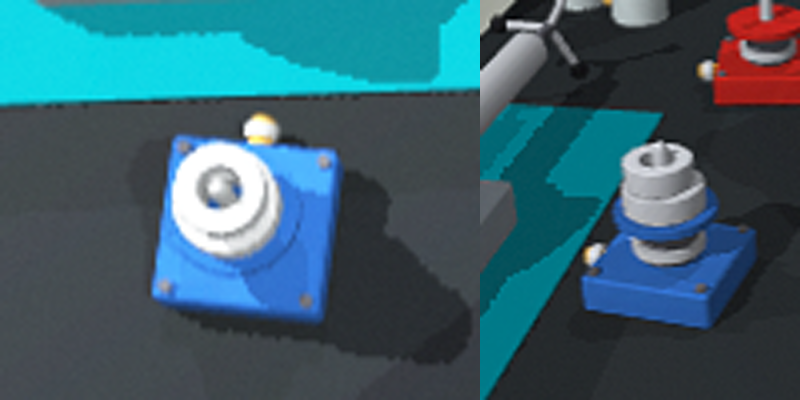

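The medium ring is seated flat on the large one, spindle centred in the bore at about (220,186) in the left crop. The small ring is at wrist pixel (314,201), so I'll grasp it now.

Call:
send_rows(xyz=[[1, -1, 30], [1, -1, 60], [1, -1, 85], [1, -1, 103], [1, -1, 109], [1, -1, 109], [1, -1, 109], [1, -1, 109], [1, -1, 109], [1, -1, 109]], dr=[[0, 0, 0], [0, 0, 0], [0, 0, 0], [0, 0, 0], [0, 0, 0], [0, 0, 0], [0, 0, 0], [0, 0, 0], [0, 0, 0], [0, 0, 0]])

```text
time: 19.13
position: [0.4335, -0.3096, 0.0228]
tool_rot: [0.001, 3.139, -0.001]
ft_force: [0.6, 0.6, 0.0]
grip_width: 1.002
grip_force: 0.0
```

Call:
send_rows(xyz=[[0, 0, 0], [0, 0, 0], [0, 0, 0], [0, 0, 0], [0, 0, 0], [0, 0, 0], [0, 0, 0], [0, 0, 0], [0, 0, 0], [0, 0, 0]], dr=[[0, 0, 0], [0, 0, 0], [0, 0, 0], [0, 0, 0], [0, 0, 0], [0, 0, 0], [0, 0, 0], [0, 0, 0], [0, 0, 0], [0, 0, 0]], jaw=20, grip_force=30)

```text
time: 19.97
position: [0.4326, -0.3091, 0.0215]
tool_rot: [-0.001, -3.142, -0.0]
ft_force: [-0.6, -0.3, 0.3]
grip_width: 0.443
grip_force: 30.0
```

Call:
send_rows(xyz=[[0, 0, -25], [0, 0, -60], [0, 0, -95], [-3, 8, -125], [-13, 35, -145], [-26, 70, -145], [-39, 105, -145], [-53, 140, -145], [-66, 175, -145], [-79, 210, -145]], dr=[[0, 0, 0], [0, 0, 0], [0, 0, 0], [0, 0, 0], [0, 0, 0], [0, 0, 0], [0, 0, 0], [0, 0, 0], [0, 0, 0], [0, 0, 0]])

```text
time: 20.8
position: [0.5119, -0.0975, 0.1666]
tool_rot: [0.001, 3.141, 0.0]
ft_force: [1.5, -0.2, 0.1]
grip_width: 0.444
grip_force: 30.0
```

Call:
send_rows(xyz=[[-13, 35, 0], [-26, 70, 0], [-39, 105, 0], [-53, 140, 0], [-66, 175, 0], [-79, 210, 0], [-92, 240, 0], [-100, 260, 0], [-103, 269, 0], [-103, 269, 0]], dr=[[0, 0, 0], [0, 0, 0], [0, 0, 0], [0, 0, 0], [0, 0, 0], [0, 0, 0], [0, 0, 0], [0, 0, 0], [0, 0, 0], [0, 0, 0]])

```text
time: 21.63
position: [0.6145, 0.1724, 0.1657]
tool_rot: [0.005, -3.14, -0.001]
ft_force: [-0.2, -0.5, -1.1]
grip_width: 0.441
grip_force: 30.0
```

Call:
send_rows(xyz=[[0, 0, 0], [0, 0, 0], [0, 0, 0], [0, 0, 5], [0, 0, 10], [0, 0, 10], [0, 0, 10], [0, 0, 10], [0, 0, 10], [0, 0, 10]], dr=[[0, 0, 0], [0, 0, 0], [0, 0, 0], [0, 0, 0], [0, 0, 0], [0, 0, 0], [0, 0, 0], [0, 0, 0], [0, 0, 0], [0, 0, 0]])

```text
time: 22.47
position: [0.6151, 0.1698, 0.1568]
tool_rot: [0.001, 3.141, 0.0]
ft_force: [0.2, 0.1, -1.3]
grip_width: 0.442
grip_force: 30.0
```

Target TCP z is about 0.131.

Call:
send_rows(xyz=[[0, 0, 5], [0, 0, 10], [0, 0, 15], [0, 0, 20], [0, 0, 22], [0, 0, 23], [0, 0, 23], [0, 0, 23], [0, 0, 23], [0, 0, 23]], dr=[[0, 0, 0], [0, 0, 0], [0, 0, 0], [0, 0, 0], [0, 0, 0], [0, 0, 0], [0, 0, 0], [0, 0, 0], [0, 0, 0], [0, 0, 0]])

```text
time: 23.3
position: [0.6151, 0.1697, 0.1339]
tool_rot: [0.001, 3.141, 0.0]
ft_force: [-0.1, -0.9, -1.4]
grip_width: 0.446
grip_force: 30.0
```

Call:
send_rows(xyz=[[0, 0, 0.5], [0, 0, 1], [0, 0, 1.5], [0, 0, 2], [0, 0, 2.5], [0, 0, 2.5], [0, 0, 2.5], [0, 0, 2.5], [0, 0, 2.5], [0, 0, 2.5]], dr=[[0, 0, 0], [0, 0, 0], [0, 0, 0], [0, 0, 0], [0, 0, 0], [0, 0, 0], [0, 0, 0], [0, 0, 0], [0, 0, 0], [0, 0, 0]])

```text
time: 24.13
position: [0.615, 0.1697, 0.1315]
tool_rot: [0.001, 3.141, 0.0]
ft_force: [-2.7, -0.6, 5.7]
grip_width: 0.445
grip_force: 30.0
```

Call:
send_rows(xyz=[[0, 0, 0], [0, 0, 0], [0, 0, 0], [0, 0, 0], [0, 0, 0], [0, 0, -15], [0, 0, -30], [0, 0, -42], [0, 0, -42], [0, 0, -42]], dr=[[0, 0, 0], [0, 0, 0], [0, 0, 0], [0, 0, 0], [0, 0, 0], [0, 0, 0], [0, 0, 0], [0, 0, 0], [0, 0, 0], [0, 0, 0]], jaw=87)

```text
time: 24.97
position: [0.6154, 0.1698, 0.1737]
tool_rot: [0.001, 3.14, 0.001]
ft_force: [0.4, 1.3, 0.1]
grip_width: 0.991
grip_force: 0.0
```

Call:
send_rows(xyz=[[19, -33, 0], [38, -66, 0], [58, -99, 0], [78, -132, 0], [97, -165, 0], [116, -198, 0], [136, -232, 0], [155, -265, 0], [175, -298, 0], [194, -331, 0]], dr=[[0, 0, 0], [0, 0, 0], [0, 0, 0], [0, 0, 0], [0, 0, 0], [0, 0, 0], [0, 0, 0], [0, 0, 0], [0, 0, 0], [0, 0, 0]])

```text
time: 25.8
position: [0.4187, -0.1623, 0.1721]
tool_rot: [-0.001, -3.141, -0.001]
ft_force: [0.8, 0.1, -0.2]
grip_width: 1.003
grip_force: 0.0
```

Call:
send_rows(xyz=[[0, 0, 15], [0, 0, 30], [0, 0, 42], [0, 0, 42], [0, 0, 42], [0, 0, 42], [0, 0, 42], [0, 0, 42], [0, 0, 42], [0, 0, 42]], dr=[[0, 0, 0], [0, 0, 0], [0, 0, 0], [0, 0, 0], [0, 0, 0], [0, 0, 0], [0, 0, 0], [0, 0, 0], [0, 0, 0], [0, 0, 0]])

```text
time: 26.63
position: [0.421, -0.1612, 0.1314]
tool_rot: [0.001, 3.141, 0.0]
ft_force: [-0.5, 0.6, -0.6]
grip_width: 1.0
grip_force: 0.0
```

Run:
```python
from h import *
im,s=look("brass",(.4215,-.16,.01),"w6")
t=get_image("top");sd=get_image("side")
a=cv2.resize(t[70:170,190:310],(480,400),interpolation=2);b=cv2.resize(sd[150:270,190:286],(320,400),interpolation=2)
cv2.imwrite("pics/p6.png",np.hstack([a,b])[:,:,::-1])
```

```text
[ 0.421  -0.1612  0.1314] [1.000e-03 3.141e+00 0.000e+00] [317. 203.] [316.4 200.3] [ 0.4192 -0.1606  0.01  ] 0.0632
```

View pics/p6.png

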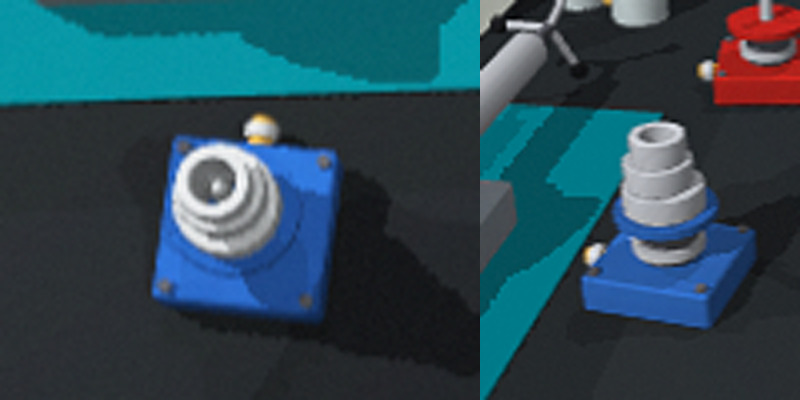

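The blue stack is complete and flat. The large brass ring is at wrist pixel (316,200), i.e. (0.4195,-0.1607). Next, grasp it.

Call:
send_rows(xyz=[[1, 0.5, 30], [1, 0.5, 60], [1, 0.5, 85], [1, 0.5, 103], [1, 0.5, 110], [1, 0.5, 110], [1, 0.5, 110], [1, 0.5, 110], [1, 0.5, 110], [1, 0.5, 110]], dr=[[0, 0, 0], [0, 0, 0], [0, 0, 0], [0, 0, 0], [0, 0, 0], [0, 0, 0], [0, 0, 0], [0, 0, 0], [0, 0, 0], [0, 0, 0]])

```text
time: 27.62
position: [0.4206, -0.1608, 0.0221]
tool_rot: [0.001, 3.139, -0.0]
ft_force: [-0.3, -0.7, -0.3]
grip_width: 0.999
grip_force: 0.0
```

Call:
send_rows(xyz=[[0, 0, 0], [0, 0, 0], [0, 0, 0], [0, 0, 0], [0, 0, 0], [0, 0, 0], [0, 0, 0], [0, 0, 0], [0, 0, 0], [0, 0, 0]], dr=[[0, 0, 0], [0, 0, 0], [0, 0, 0], [0, 0, 0], [0, 0, 0], [0, 0, 0], [0, 0, 0], [0, 0, 0], [0, 0, 0], [0, 0, 0]], jaw=30, grip_force=40)

```text
time: 28.45
position: [0.4197, -0.1606, 0.0211]
tool_rot: [-0.001, -3.142, -0.0]
ft_force: [-0.5, 1.9, 0.9]
grip_width: 0.681
grip_force: 40.0
```

Call:
send_rows(xyz=[[0, 0, -25], [0, 0, -55], [0, 0, -85], [-10, 5, -115], [-40, 20, -140], [-75, 35, -155], [-110, 50, -155], [-145, 67, -155], [-175, 80, -155], [-195, 90, -155]], dr=[[0, 0, 0], [0, 0, 0], [0, 0, 0], [0, 0, 0], [0, 0, 0], [0, 0, 0], [0, 0, 0], [0, 0, 0], [0, 0, 0], [0, 0, 0]])

```text
time: 29.28
position: [0.6169, -0.0682, 0.1745]
tool_rot: [0.003, -3.141, -0.0]
ft_force: [0.3, -0.6, -3.3]
grip_width: 0.679
grip_force: 40.0
```

Call:
send_rows(xyz=[[0, 0, 0], [0, 0, 0], [0, 0, 0], [0, 0, 0], [0, 0, 0], [0, 0, 0], [0, 0, 0], [0, 0, 0], [0, 0, 0], [0, 0, 0]], dr=[[0, 0, 0], [0, 0, 0], [0, 0, 0], [0, 0, 0], [0, 0, 0], [0, 0, 0], [0, 0, 0], [0, 0, 0], [0, 0, 0], [0, 0, 0]])

```text
time: 30.12
position: [0.6147, -0.0708, 0.1762]
tool_rot: [0.001, 3.141, 0.0]
ft_force: [0.5, 0.0, -3.9]
grip_width: 0.677
grip_force: 40.0
```

Run:
```python
from h import *
s=get_state();im=get_image("wrist");cv2.imwrite("pics/w7.png",im[:,:,::-1])
print(s["position"].round(4),s["tool_rot"].round(3),proj("wrist",[(.6155,-.1905,.122),(.6155,-.1905,.07)],s),(R.from_rotvec(s["tool_rot"]).as_matrix()).round(3).tolist())
np.save("w7.npy",np.r_[s["position"],s["tool_rot"]])
```

```text
[ 0.6147 -0.0708  0.1762] [1.000e-03 3.141e+00 0.000e+00] [[126.21940703 232.92233986]
 [161.47313702 208.98623099]] [[-1.0, 0.001, 0.0], [0.001, 1.0, 0.0], [-0.0, 0.0, -1.0]]
```

View pics/w7.png

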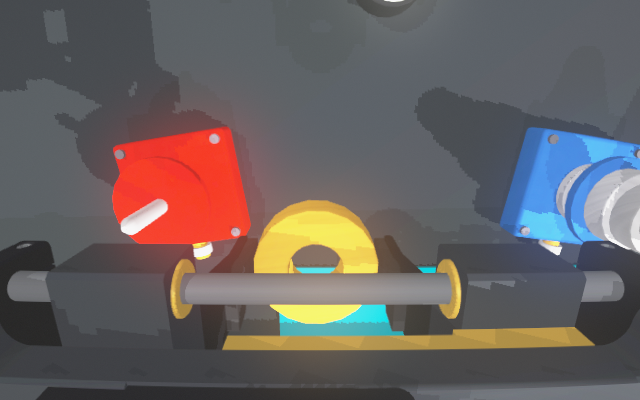

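The held brass ring is at (316,262). The red spindle tip is at (125,230) and its base at (161,207), against predictions of (126,233) and (161.5,209). That is good to about 2 mm, the same offset I saw at blue.

Call:
send_rows(xyz=[[0, -30, 0], [0, -60, 0], [0, -90, 0], [0, -110, 0], [0, -120, 0], [0, -120, 0], [0, -120, 5], [0, -120, 10], [0, -120, 16], [0, -120, 16]], dr=[[0, 0, 0], [0, 0, 0], [0, 0, 0], [0, 0, 0], [0, 0, 0], [0, 0, 0], [0, 0, 0], [0, 0, 0], [0, 0, 0], [0, 0, 0]])

```text
time: 31.0
position: [0.614, -0.1882, 0.1579]
tool_rot: [0.003, -3.139, -0.003]
ft_force: [-0.2, 0.6, -4.1]
grip_width: 0.679
grip_force: 40.0
```

Call:
send_rows(xyz=[[0, 0, 5], [0, 0, 12], [0, 0, 20], [0, 0, 30], [0, 0, 40], [0, 0, 50], [0, 0, 60], [0, 0, 65], [0, 0, 65], [0, 0, 65]], dr=[[0, 0, 0], [0, 0, 0], [0, 0, 0], [0, 0, 0], [0, 0, 0], [0, 0, 0], [0, 0, 0], [0, 0, 0], [0, 0, 0], [0, 0, 0]])

```text
time: 31.83
position: [0.6145, -0.1909, 0.0947]
tool_rot: [-0.001, -3.141, -0.0]
ft_force: [-0.1, 0.1, -2.3]
grip_width: 0.679
grip_force: 40.0
```

Call:
send_rows(xyz=[[0, 0, 0.5], [0, 0, 1], [0, 0, 1.5], [0, 0, 2], [0, 0, 2.5], [0, 0, 3], [0, 0, 3], [0, 0, 3], [0, 0, 3], [0, 0, 3]], dr=[[0, 0, 0], [0, 0, 0], [0, 0, 0], [0, 0, 0], [0, 0, 0], [0, 0, 0], [0, 0, 0], [0, 0, 0], [0, 0, 0], [0, 0, 0]])

```text
time: 32.67
position: [0.6147, -0.1909, 0.0921]
tool_rot: [0.001, 3.141, 0.0]
ft_force: [0.7, -0.4, -3.7]
grip_width: 0.682
grip_force: 40.0
```

Call:
send_rows(xyz=[[0, 0, 0.5], [0, 0, 1], [0, 0, 1.5], [0, 0, 1.5], [0, 0, 1.5], [0, 0, 1.5], [0, 0, 1.5], [0, 0, 1.5], [0, 0, 1.5], [0, 0, 1.5]], dr=[[0, 0, 0], [0, 0, 0], [0, 0, 0], [0, 0, 0], [0, 0, 0], [0, 0, 0], [0, 0, 0], [0, 0, 0], [0, 0, 0], [0, 0, 0]])

```text
time: 33.5
position: [0.6148, -0.1908, 0.0911]
tool_rot: [0.001, 3.141, 0.0]
ft_force: [-3.2, 0.2, 4.9]
grip_width: 0.682
grip_force: 40.0
```

Call:
send_rows(xyz=[[0, 0, 0], [0, 0, 0], [0, 0, 0], [0, 0, 0], [0, 0, 0], [0, 0, -15], [0, 0, -40], [0, 0, -70], [0, 0, -100], [0, 0, -110]], dr=[[0, 0, 0], [0, 0, 0], [0, 0, 0], [0, 0, 0], [0, 0, 0], [0, 0, 0], [0, 0, 0], [0, 0, 0], [0, 0, 0], [0, 0, 0]], jaw=87)

```text
time: 34.33
position: [0.6168, -0.1918, 0.2056]
tool_rot: [0.002, 3.134, -0.003]
ft_force: [0.1, -0.6, 1.1]
grip_width: 1.003
grip_force: 0.0
```

Call:
send_rows(xyz=[[2, 38, 0], [4, 76, 0], [6, 114, 0], [8, 152, 0], [10, 190, 0], [12, 228, 0], [14, 266, 0], [16, 304, 0], [18, 342, 0], [20, 380, 0]], dr=[[0, 0, 0], [0, 0, 0], [0, 0, 0], [0, 0, 0], [0, 0, 0], [0, 0, 0], [0, 0, 0], [0, 0, 0], [0, 0, 0], [0, 0, 0]])

```text
time: 35.17
position: [0.5945, 0.191, 0.2001]
tool_rot: [-0.001, -3.142, -0.0]
ft_force: [-0.6, 1.2, 0.5]
grip_width: 1.003
grip_force: 0.0
```

Call:
send_rows(xyz=[[2, 38, 0], [4, 76, 0], [7, 114, 0], [9, 150, 0], [11, 170, 10], [11, 185, 30], [11, 185, 50], [11, 185, 70], [11, 185, 70], [11, 185, 70]], dr=[[0, 0, 0], [0, 0, 0], [0, 0, 0], [0, 0, 0], [0, 0, 0], [0, 0, 0], [0, 0, 0], [0, 0, 0], [0, 0, 0], [0, 0, 0]])

```text
time: 36.0
position: [0.5833, 0.3735, 0.1289]
tool_rot: [-0.001, -3.139, 0.003]
ft_force: [-0.1, 0.3, 0.9]
grip_width: 0.996
grip_force: 0.0
```

Run:
```python
from h import *
im,s=look("brass",(.584,.3745,.01),"w8")
t=get_image("top");sd=get_image("side")
a=cv2.resize(t[70:170,345:465],(480,400),interpolation=2);b=cv2.resize(sd[110:210,225:305],(320,400),interpolation=2)
cv2.imwrite("pics/p8.png",np.hstack([a,b])[:,:,::-1])
```

```text
[0.5833 0.3735 0.1289] [-1.000e-03 -3.139e+00  3.000e-03] [317. 205.] [315.4 204.2] [0.5836 0.373  0.01  ] 0.0476
```

View pics/p8.png

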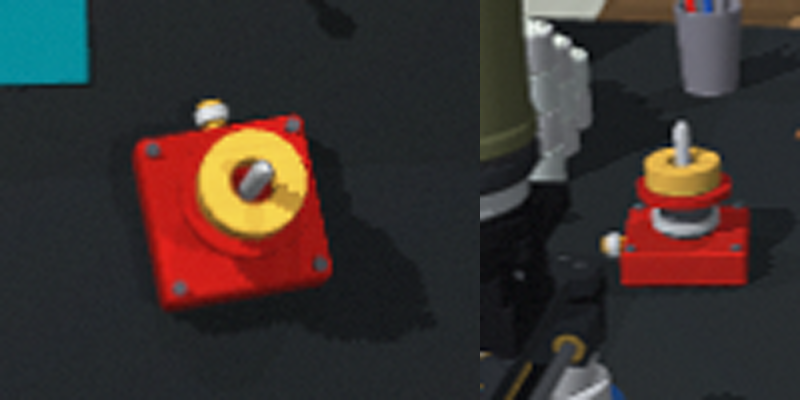

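The large brass ring sits flat on the red pan with the spindle through it, at about (252,182) in the left crop. The small brass ring is at wrist pixel (315,204), i.e. (0.5836,0.373).

Call:
send_rows(xyz=[[0, 0, 30], [0, 0, 60], [0, 0, 85], [0, 0, 103], [0, 0, 108], [0, 0, 108], [0, 0, 108], [0, 0, 108], [0, 0, 108], [0, 0, 108]], dr=[[0, 0, 0], [0, 0, 0], [0, 0, 0], [0, 0, 0], [0, 0, 0], [0, 0, 0], [0, 0, 0], [0, 0, 0], [0, 0, 0], [0, 0, 0]])

```text
time: 36.98
position: [0.585, 0.3748, 0.0243]
tool_rot: [0.001, 3.139, 0.003]
ft_force: [-0.3, -0.0, 1.0]
grip_width: 0.998
grip_force: 0.0
```

Call:
send_rows(xyz=[[0, 0, 0], [0, 0, 0], [0, 0, 0], [0, 0, 0], [0, 0, 0], [0, 0, 0], [0, 0, 0], [0, 0, 0], [0, 0, 0], [0, 0, 0]], dr=[[0, 0, 0], [0, 0, 0], [0, 0, 0], [0, 0, 0], [0, 0, 0], [0, 0, 0], [0, 0, 0], [0, 0, 0], [0, 0, 0], [0, 0, 0]], jaw=20, grip_force=30)

```text
time: 37.82
position: [0.5841, 0.3741, 0.0225]
tool_rot: [-0.001, -3.142, 0.0]
ft_force: [0.1, -0.7, 0.3]
grip_width: 0.495
grip_force: 30.0
```

Call:
send_rows(xyz=[[0, 0, -25], [0, 0, -60], [0, 0, -95], [0, 0, -130], [0, 0, -160], [0, -5, -180], [-2, -30, -185], [-4, -65, -185], [-6, -100, -185], [-8, -135, -185]], dr=[[0, 0, 0], [0, 0, 0], [0, 0, 0], [0, 0, 0], [0, 0, 0], [0, 0, 0], [0, 0, 0], [0, 0, 0], [0, 0, 0], [0, 0, 0]])

```text
time: 38.65
position: [0.5915, 0.2379, 0.2073]
tool_rot: [0.0, -3.141, 0.0]
ft_force: [0.1, -0.0, -1.4]
grip_width: 0.491
grip_force: 30.0
```

Call:
send_rows(xyz=[[-2, -38, 0], [-4, -76, 0], [-6, -114, 0], [-8, -152, 0], [-10, -190, 0], [-12, -228, 0], [-14, -266, 0], [-16, -304, 0], [-18, -342, 0], [-20, -370, 0]], dr=[[0, 0, 0], [0, 0, 0], [0, 0, 0], [0, 0, 0], [0, 0, 0], [0, 0, 0], [0, 0, 0], [0, 0, 0], [0, 0, 0], [0, 0, 0]])

```text
time: 39.48
position: [0.6107, -0.1352, 0.2074]
tool_rot: [-0.006, -3.141, 0.003]
ft_force: [0.2, -0.0, -1.6]
grip_width: 0.491
grip_force: 30.0
```

Call:
send_rows(xyz=[[-2, -30, 0], [-3, -50, 0], [-3, -60, 0], [-3, -60, 0], [-3, -60, 15], [-3, -60, 30], [-3, -60, 45], [-3, -60, 54], [-3, -60, 54], [-3, -60, 54]], dr=[[0, 0, 0], [0, 0, 0], [0, 0, 0], [0, 0, 0], [0, 0, 0], [0, 0, 0], [0, 0, 0], [0, 0, 0], [0, 0, 0], [0, 0, 0]])

```text
time: 40.32
position: [0.6147, -0.1892, 0.1533]
tool_rot: [0.002, -3.141, -0.001]
ft_force: [0.1, -0.3, -2.3]
grip_width: 0.487
grip_force: 30.0
```

Call:
send_rows(xyz=[[0, -1, 0], [0, -1, 0], [0, -1, 6], [0, -1, 12], [0, -1, 20], [0, -1, 28], [0, -1, 34], [0, -1, 38], [0, -1, 38], [0, -1, 38]], dr=[[0, 0, 0], [0, 0, 0], [0, 0, 0], [0, 0, 0], [0, 0, 0], [0, 0, 0], [0, 0, 0], [0, 0, 0], [0, 0, 0], [0, 0, 0]])

```text
time: 41.15
position: [0.6145, -0.1918, 0.1152]
tool_rot: [-0.001, -3.141, -0.0]
ft_force: [-0.0, -0.1, -1.9]
grip_width: 0.493
grip_force: 30.0
```

Call:
send_rows(xyz=[[0, 0, 0.5], [0, 0, 1], [0, 0, 1.5], [0, 0, 2], [0, 0, 2.5], [0, 0, 2.5], [0, 0, 2.5], [0, 0, 2.5], [0, 0, 2.5], [0, 0, 2.5]], dr=[[0, 0, 0], [0, 0, 0], [0, 0, 0], [0, 0, 0], [0, 0, 0], [0, 0, 0], [0, 0, 0], [0, 0, 0], [0, 0, 0], [0, 0, 0]])

```text
time: 41.98
position: [0.6147, -0.1919, 0.1131]
tool_rot: [0.001, 3.141, 0.0]
ft_force: [0.7, 0.9, -1.4]
grip_width: 0.497
grip_force: 30.0
```

Call:
send_rows(xyz=[[0, 0, 0.5], [0, 0, 1], [0, 0, 1.5], [0, 0, 1.5], [0, 0, 1.5], [0, 0, 1.5], [0, 0, 1.5], [0, 0, 1.5], [0, 0, 1.5], [0, 0, 1.5]], dr=[[0, 0, 0], [0, 0, 0], [0, 0, 0], [0, 0, 0], [0, 0, 0], [0, 0, 0], [0, 0, 0], [0, 0, 0], [0, 0, 0], [0, 0, 0]])

```text
time: 42.82
position: [0.6148, -0.1919, 0.1125]
tool_rot: [0.001, 3.141, 0.0]
ft_force: [-2.8, 1.0, 5.2]
grip_width: 0.488
grip_force: 30.0
```

Contact. Releasing, rising and backing off toward the middle.

Call:
send_rows(xyz=[[0, 0, 0], [0, 0, 0], [0, 0, 0], [0, 0, 0], [0, 0, 0], [0, 0, -15], [0, 0, -40], [0, 0, -70], [0, 0, -100], [0, 0, -110]], dr=[[0, 0, 0], [0, 0, 0], [0, 0, 0], [0, 0, 0], [0, 0, 0], [0, 0, 0], [0, 0, 0], [0, 0, 0], [0, 0, 0], [0, 0, 0]], jaw=87)

```text
time: 43.65
position: [0.6166, -0.1928, 0.2266]
tool_rot: [0.002, 3.135, -0.002]
ft_force: [1.5, -0.4, 0.7]
grip_width: 0.994
grip_force: 0.0
```

Call:
send_rows(xyz=[[20, 30, 0], [40, 60, 0], [60, 90, 0], [80, 120, 0], [100, 150, 0], [120, 180, 0], [120, 190, 0], [120, 190, 0], [120, 190, 0], [120, 190, 0]], dr=[[0, 0, 0], [0, 0, 0], [0, 0, 0], [0, 0, 0], [0, 0, 0], [0, 0, 0], [0, 0, 0], [0, 0, 0], [0, 0, 0], [0, 0, 0]])

```text
time: 44.48
position: [0.4955, -0.0036, 0.2215]
tool_rot: [0.005, 3.141, -0.002]
ft_force: [0.0, 0.5, -0.6]
grip_width: 0.998
grip_force: 0.0
```

Run:
```python
from h import *
t=get_image("top");sd=get_image("side")
a=cv2.resize(t[80:240,160:440],(800,457)[:2],interpolation=2)
b=cv2.resize(sd[110:260,190:340],(400,400));
cv2.imwrite("pics/p9.png",np.hstack([cv2.resize(a,(400,400//1)),b])[:,:,::-1])
```

```text
(no output)
```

View pics/p9.png

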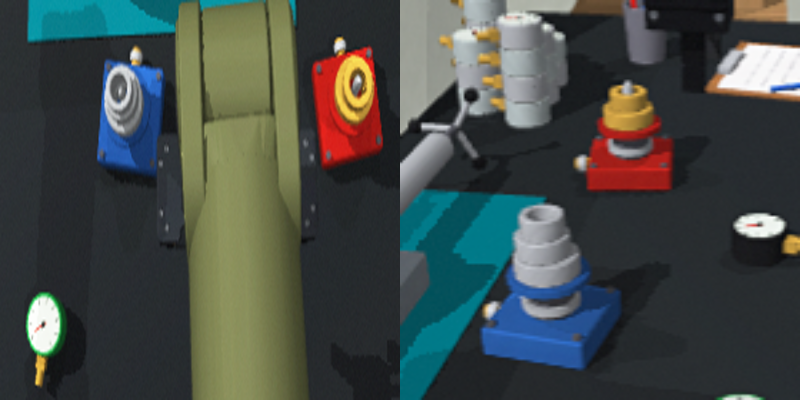

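Both stacks stand flat and in the right order (blue at (120,100), red at (355,88) in the left crop). The gauges are unmoved. Handing in.

```bash
python3 -c "
from bench import *
print(close_job())"
```

```text
the job is handed in; nothing more can be done
None
```

I handed the job in at about 45 s of the 128 s: the three steel weights are stacked on blue and the two brass on red, largest at the bottom, and my last pictures show both stacks flat and the gauges not visibly moved; no verdict came back.

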